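# Isolate two bench supplies at their lift-to-unlock toggles

## Robot

A 6-joint arm with a two-finger parallel gripper is mounted at the origin on the work surface. World frame = base frame: x ahead of the robot, y to its left, z up, the work surface at z = 0. Lengths are in mm, angles in rad, forces in N, time in s.
With the tool pointing down it reaches from about 325 to 850 mm from the base axis. Payload 4.4 kg.
Tool frame: the origin (TCP) lies midway between the tips of the shut fingers; the grasp point (between the pads) lies 19 mm behind it (arm.pinch_z is the distance from the TCP to the grasp point, in mm); z points along the fingers, y is the line along which they close (so a half turn about z gives the same grasp; the last joint's range is limited). The gripper opens to 94 mm and grips with 3 to 60 N. Pads are 16 mm wide; open, the fingers measure 119 mm over their backs; the gripper's body (75 mm by 177 mm) begins 78 mm behind the grasp point.
Start: joints at [1.083, 0.207, 1.542, -0, 1.393, -0.15], TCP at [190.029, 542.693, 205.447] pointing down, gripper open.
Joint ranges: [-2.73, 2.73], [-0.86, 2.22], [0.23, 2.46], [-1.11, 4.25], [0.08, 2.63], [-2.82, 2.82]. Speed limits (rad/s): [2.79, 2.79, 3.14, 3.14, 3.14, 3.14].

## Interface

Orientations are given as a 3x3 rotation matrix whose columns are the frame's x, y, z axes.
In Python, from workcell import arm, eyes gives the robot as it stands. The module is installed in compiled form; this text tells all that it offers.
- The arm moves only by the tool drive_tool, never from a script. Its argument "motion" is a list of rows, each an object with "xyz": the shift along the tool's x, y, z as a fraction of full scale, a list of three; "angular": the turn, a rotation vector about the tool's x, y, z as a fraction of full scale, a list of three; "jaw": the opening, from 0 (shut) to 1 (fully open). In form: [{"xyz": [x, y, z], "angular": [wx, wy, wz], "jaw": jaw}, ...]. A call has 1 to 5 rows; each row is the pose to reach, as a shift and turn from the pose commanded when the call began, along the tool's axes at that moment, turning the shorter way round; what a row does not reach only later rows make up. Full scale, the value 1, is 0.12 m for a shift and 180 degrees for a turn. A row lasts 1/12 s, in which the tool goes at most 41.7 mm and 7.16 degrees, less where a joint would pass 70% of its speed; a pose out of reach is approached as far as the arm can. A call with a number of a shift or a turn outside -1 to 1 is refused whole. A call with a gripper value outside its range is refused whole. The fingers move at their own pace and stop on an object; "force" is the grip in N (left out, the last holds). Time passes only in rows, so rows that repeat a pose let the fingers close. It gives the time, the measured TCP pose, the force, the opening and the grip force at its end, in the units of the state.
- arm.sense(): the state, without advancing time (a new reading comes with each control period).
- eyes.capture(name): name is "scene" or "side" or "wrist"; returns the picture (384x512x3 uint8, red, green, blue); there is no depth.
- eyes.camera_params(name): a dict with "fx", "fy", "cx", "cy" (pixels), "R" (3x3) and "t" (3): a world point X has camera coordinates R X + t. Camera axes: x right, y down, z forward; pixel columns grow to the right and rows downward; lengths in mm; the calibration is good to about 2 mm. A picture is of the moment at which its call begins: read the wrist's pose just before it. camera_params takes no time and is no camera call; for the wrist camera it gives the pose at the moment of the call.
- arm.hand_in(): hands the job in; it is judged then, once.
The state is a dict: "t": time; "joint_pos": joint angles; "joint_vel": joint speeds; "joint_torque": joint torques, N m; "eef_pos": TCP position; "eef_rot": TCP orientation; "wrist_force": force on the tool from outside, world axes, zero at the start; "moment": the same for the moment, N m; "width": finger opening in mm; "grip_force": force on a finger pad.
Only numpy, scipy, OpenCV 4.12 (cv2) and the standard library are available. Lean on these libraries where they do the work, as an engineer would, in place of code of your own. Each camera call takes 0.05 s, during which the arm holds its last target. There are 200 camera calls.

## Task

On the DC distribution box, switch off the two lift-to-unlock toggles, the ones with the fat straight caps, which are now on (leaning away from the robot): pull each cap up out of its lock as far as it goes, bring the lever over to the robot's side and let the cap drop fully home, locked again. Never force a lever through its lock; leave the four slim toggles in the row as they are, on or off, at all times, and do not push the other things on the bench about.

Things in the scene. Friction and masses are not known exactly. Their poses are not given: they have to be found in the camera images.
- box: DC distribution box, grey, screwed to the bench: 140 mm deep (x) by 260 mm wide (y) by 55 mm high, flat top; origin under its centre, x away from the robot. Six steel toggles stand along y in one row 35 mm in front (-x) of its centre, pitch 24 mm, in places that vary. 43 mm behind the row are flat lamps (4 mm high), 71 mm and more behind it binding posts 18 mm high; other caps lie further off
- lock1_base: bushing of the first locking toggle: steel, 13 mm across, nut 17 mm across; bushing 9.5 mm high with two teeth that reach 15 to 18 mm above the box's top. Origin on the box's top (55 mm above the bench) at the toggle's middle, axes parallel to the box's. The lever's pivot lies 4 mm below this origin, its axis along y
- lock2_base: bushing of the second locking toggle, the same as lock1_base
- lock1_knob (a point): middle of the first locking toggle's cap, a straight knurled steel cylinder 10 mm in diameter and 20 mm long; z along the lever, outward. With the cap down it is 36 mm from the pivot (the cap spans 26 to 46 mm along the lever). Below the cap is a 7 mm neck, with a 13 mm cross pin (along y) at 15 to 19 mm from the pivot
- lock2_knob (a point): middle of the second locking toggle's cap, the same as lock1_knob
- lock1 (a joint): angle of the first locking lever about its pivot: 0 = off, leaning 0.35 rad from upright to the robot's side (-x of the box); 0.35 upright; 0.7 = on, leaning 0.35 rad away. Cap down: its pin is caught by the teeth, with 0.1 rad of play at either end, and forcing it over would break it. Cap lifted to its stop: it swings, with a light snap (1.3 N at the cap) to the nearer end
- lock2 (a joint): angle of the second locking lever, the same as lock1
- lock1_cap (a joint): how far the first locking toggle's cap is lifted along its lever (m), 0 = down. A spring pulls it down with 11 N, rising to 16 N at a hard stop some 6 to 9 mm up; the two switches differ, so feel for the stop. The pin clears the teeth only in the last 2 mm before the stop; when let go at either end of the swing the cap drops into the lock
- lock2_cap (a joint): how far the second locking toggle's cap is lifted, the same as lock1_cap
- tog1 (a joint): angle of a slim plain toggle that is on: 0 = leaning 0.35 rad towards the robot (off), 0.7 = leaning 0.35 rad away (on). No lock: some 2 N at its tip make it snap over. Its steel lever is 6 mm thick at the end, 41 mm long from its pivot, which is 4 mm below the box's top
- tog2 (a joint): angle of another slim plain toggle that is on, the same as tog1
- tog3 (a joint): angle of a slim plain toggle that is off, otherwise the same as tog1
- tog4 (a joint): angle of another slim plain toggle that is off, otherwise the same as tog1
- tog1_tip (a point): point on the lever of tog1, 38 mm from its pivot, 3 mm below its rounded end
- tog2_tip (a point): the same point on the lever of tog2
- tog3_tip (a point): the same point on the lever of tog3
- tog4_tip (a point): the same point on the lever of tog4
- link: black plug-in shorting link, 38 x 20 x 11 mm with brass pins, lying loose on the box's top near its left (+y) end; origin at its underside
- pliers: side cutters with orange handles, 140 mm long, lying on the bench at the right of the box; origin at the middle of the underside
- driver: small screwdriver, 160 mm long, 30 mm high at most, lying on the bench in front of the box; origin under its middle
- tub: clear parts tub with lid, 89 x 66 x 50 mm, standing on the bench at the left of the box; origin at the centre of its underside
- meter: yellow multimeter, 190 x 90 x 46 mm, lying far left; origin at the centre of its underside
- board: green circuit board, 100 x 160 mm, lying behind the box; origin at the centre of its underside
- tray: empty black tray, 120 x 160 x 22 mm, far right; origin at the centre of its underside

How it is judged (in metres and radians):
At the end, for the whole second after the job is handed in: Both locking levers are off (within 0.15 rad of the stop on the robot's side) with their caps down within 1 mm, so locked; the two plain toggles that were on are still on (within 0.2 rad of the stop), the two that were off are still off (within 0.2 rad) (value of joint each of lock1, lock2 below 0.15 rad and value of joint each of lock1_cap, lock2_cap below 0.001 m and value of joint each of tog1, tog2 above 0.5 rad and value of joint each of tog3, tog4 below 0.2 rad); the robot touches nothing.
It fails at once if a slim toggle is pushed out of its position (more than 0.3 rad), even if it is put back (value of joint any of tog1, tog2 below 0.4 rad or value of joint any of tog3, tog4 above 0.3 rad).
It fails at once if a loose thing on the bench or on the box is pushed more than 20 mm from its place (distance of any of link, pliers, driver, tub, meter, board, tray from where it was at the start of the episode above 0.02 m).
It fails at once if a locking lever is forced through its lock: it passes upright with its cap not lifted clear of the teeth (first switch under 3 mm, second under 5 mm) ((value of joint lock1 between 0.3 and 0.4 rad and value of joint lock1_cap below 0.003 m) or (value of joint lock2 between 0.3 and 0.4 rad and value of joint lock2_cap below 0.005 m)).
It also fails if it takes over 61 s, if anything falls off the work surface, if the arm or the gripper's body presses on something with over 40 N, if the wrist force passes 120 N, or if a joint passes its speed limit or range.

## Working session

There is one attempt and no reset: what is moved stays moved. The work goes in short steps, Python scripts to look and compute and a tool call to move; the robot and the scene stay as the last step left them, time stands still between calls to the robot, and variables do not carry over. Pictures are saved under pics/ and viewed, at most 10 in all, crops included, and the job is handed in when it is done.

Besides the shell and the picture viewer there is one more tool, called by a JSON object that holds its "api" and its "payload", one argument or row to a line. drive_tool: Moves the arm, as the interface text tells. Its arguments: {"type":"object","properties":{"motion":{"type":"array","items":{"type":"object","properties":{"xyz":{"type":"array","items":{"type":"number","minimum":-1,"maximum":1}},"angular":{"type":"array","items":{"type":"number","minimum":-1,"maximum":1}},"jaw":{"type":"number"}}}},"force":{"type":"number"}},"required":["motion"]}

```bash
mkdir -p pics; python3 - <<'E'
from workcell import arm, eyes
import cv2,numpy as np
s=arm.sense(); print(s['t'],s['eef_pos'],s['eef_rot'],s['width'],arm.pinch_z)
for n in ['scene','side']:
    p=eyes.camera_params(n); R=np.array(p['R']); print(n,p['fx'],p['cx'],p['cy'],(-R.T@np.array(p['t'])).round(), R.round(3).tolist())
    cv2.imwrite(f'pics/{n}0.png',cv2.resize(eyes.capture(n)[:,:,::-1],(800,600),interpolation=cv2.INTER_CUBIC))
E
```

```text
0.0 [189.67045664 541.98199823 204.3092105 ] [[-9.43814878e-01  3.30472994e-01 -1.03705190e-03]
 [ 3.30474459e-01  9.43812878e-01 -1.97053155e-03]
 [ 3.27575477e-04 -2.20253616e-03 -9.99997521e-01]] 93.98982547966375 18.8
scene 451.93960093275376 258.7233460885725 189.3035388824711 [1530.  982. 1251.] [[-0.738, 0.675, -0.007], [0.443, 0.476, -0.76], [-0.51, -0.564, -0.65]]
side 371.24178702124107 254.65170700070016 193.95832106350238 [  384. -1002.   742.] [[0.971, -0.238, -0.003], [-0.131, -0.523, -0.842], [0.199, 0.819, -0.539]]
```

View pics/scene0.png

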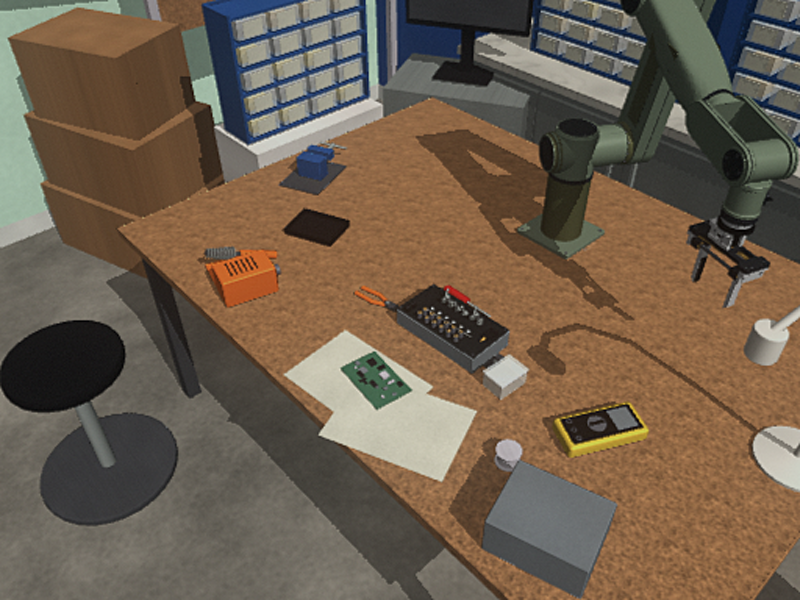

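View pics/side0.png

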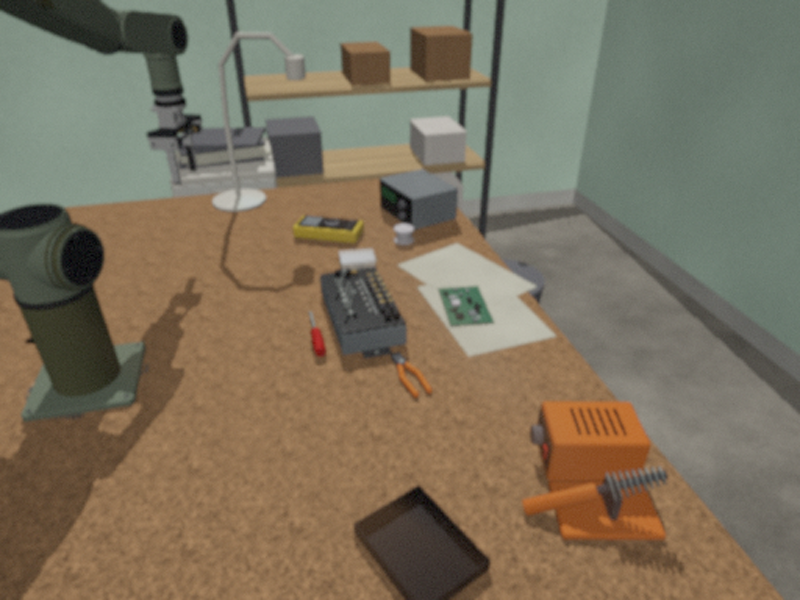

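The scene picture shows the box top with corners near (397,306), (437,285), (508,328) and (473,357). In the side picture they are near (322,275), (404,322) and (346,340).

```bash
cat > h.py <<'E'
from workcell import arm, eyes
import cv2,numpy as np
from scipy.spatial.transform import Rotation as Ro
def plane(p,u,v,z):
    R=np.array(p['R']);t=np.array(p['t']).ravel();c=-R.T@t
    d=R.T@np.array([(u-p['cx'])/p['fx'],(v-p['cy'])/p['fy'],1]); return c+d*(z-c[2])/d[2]
def proj(p,X):
    c=np.array(p['R'])@np.asarray(X,float)+np.array(p['t']).ravel(); return np.array([p['fx']*c[0]/c[2]+p['cx'],p['fy']*c[1]/c[2]+p['cy']])
def go(pos,Rt,s=None):
    "shift (full scale .12m) and rotation (pi) from measured pose to target"
    s=s or arm.sense();R=np.array(s['eef_rot']);d=R.T@(np.asarray(pos)-s['eef_pos'])
    w=Ro.from_matrix(R.T@Rt).as_rotvec()
    print('xyz',(d/120).round(4),'ang',(w/np.pi).round(4))
def down(yaw,tilt=0):
    "closing dir y at yaw in world; z down"
    y=np.array([np.cos(yaw),np.sin(yaw),0]);z=np.array([0,0,-1.]);return np.c_[np.cross(y,z),y,z]
E
python3 - <<'E'
from h import *
p=eyes.camera_params('scene')
for u,v in [(397,306),(437,285),(508,328),(473,357)]: print('scene',plane(p,u*.64,v*.64,55).round())
p=eyes.camera_params('side')
for u,v in [(322,275),(370,268),(404,322),(346,340)]: print('side',plane(p,u*.64,v*.64,55).round())
s=arm.sense();p=eyes.camera_params('wrist');R=np.array(p['R']);c=-R.T@np.array(p['t']).ravel()
E_=np.array(s['eef_rot']);print('cam in tool',E_.T@(c-s['eef_pos']),(R@E_).round(3),p['fx'],p['cx'],p['cy'])
E
```

```text
scene [632. -38.  55.]
scene [498. -28.  55.]
scene [487. 210.  55.]
scene [623. 220.  55.]
side [492. 205.  55.]
side [610. 211.  55.]
side [633. -33.  55.]
side [504. -67.  55.]
cam in tool [  66.69984505    0.60122644 -179.78908328] [[ 0.001  1.    -0.001]
 [-0.973  0.001 -0.231]
 [-0.231  0.001  0.973]] 277.47789844646945 257.0820573862074 190.2647635246589
```

```bash
python3 - <<'E'
from h import *
p=eyes.camera_params('scene');q=eyes.camera_params('side')
print(plane(p,790*.64,460*.64,0).round(),plane(q,240*.64,200*.64,0).round())
def ray(p,u,v):
    a=plane(p,u*.64,v*.64,0);b=plane(p,u*.64,v*.64,500);return a,(b-a)
a,d=ray(p,767,340);b,e=ray(q,295,68)
k=np.linalg.lstsq(np.c_[d,-e],b-a,rcond=None)[0];print('lamp head',a+k[0]*d,b+k[1]*e)
go([525,86,160],down(0.04))
E
```

```text
[310. 855.   0.] [304. 863.   0.]
lamp head [511.83917848 761.00746685 422.16972971] [515.22252132 760.0409296  418.27236022]
xyz [-3.8932 -2.663   0.3745] ang [-6.000e-04  3.000e-04  3.801e-01]
```

{"api": "drive_tool", "payload": {
  "motion": [
    {"xyz":[-1,-0.68,0.3],"angular":[0,0,0.19],"jaw":0.5},
    {"xyz":[-1,-0.68,0.3],"angular":[0,0,0.19],"jaw":0.5},
    {"xyz":[-1,-0.68,0.3],"angular":[0,0,0.19],"jaw":0.5},
    {"xyz":[-1,-0.68,0.3],"angular":[0,0,0.19],"jaw":0.5},
    {"xyz":[-1,-0.68,0.3],"angular":[0,0,0.19],"jaw":0.5}
  ],
  "force": 60
}}

```text
t: 0.52
eef_pos: [277.4, 421.4, 167.1]
eef_rot: [[-0.587, 0.81, -0.002], [0.81, 0.587, -0.005], [-0.003, -0.005, -1.0]]
wrist_force: [0.8, 0.5, -0.2]
width: 63.9
grip_force: 0.0
```

{"api": "drive_tool", "payload": {
  "motion": [
    {"xyz":[-1,0,0.07],"angular":[0,0,0.19],"jaw":0.5},
    {"xyz":[-1,0,0.07],"angular":[0,0,0.19],"jaw":0.5},
    {"xyz":[-1,0,0.07],"angular":[0,0,0.19],"jaw":0.5},
    {"xyz":[-1,0,0.07],"angular":[0,0,0.19],"jaw":0.5},
    {"xyz":[-1,0,0.07],"angular":[0,0,0.19],"jaw":0.5}
  ]
}}

```text
t: 0.93
eef_pos: [348.6, 327.4, 160.4]
eef_rot: [[-0.03, 1.0, -0.001], [1.0, 0.03, -0.001], [-0.001, -0.001, -1.0]]
wrist_force: [-0.1, 0.2, 0.1]
width: 47.1
grip_force: 0.0
```

{"api": "drive_tool", "payload": {
  "motion": [
    {"xyz":[-1,0.68,0],"jaw":0.5},
    {"xyz":[-1,0.68,0],"jaw":0.5},
    {"xyz":[-1,0.68,0],"jaw":0.5},
    {"xyz":[-1,0.68,0],"jaw":0.5},
    {"xyz":[-1,0.68,0],"jaw":0.5}
  ]
}}

```text
schema error: expected keys xyz, angular, jaw
```

{"api": "drive_tool", "payload": {
  "motion": [
    {"xyz":[-1,0.7,0],"jaw":0.5},
    {"xyz":[-1,0.7,0],"jaw":0.5},
    {"xyz":[-1,0.7,0],"jaw":0.5},
    {"xyz":[-1,0.7,0],"jaw":0.5},
    {"xyz":[-1,0.7,0],"jaw":0.5}
  ]
}}

```text
schema error: expected keys xyz, angular, jaw
```

```bash
python3 - <<'E'
from h import *
s=arm.sense();print(s['t'],s['eef_pos'],s['joint_pos'],s['wrist_force']);go([525,86,160],down(0.04))
p=eyes.camera_params('wrist');np.save('w1.npy',p,allow_pickle=True)
im=eyes.capture('wrist')[:,:,::-1];cv2.imwrite('pics/w1raw.png',im)
cv2.imwrite('pics/w1.png',cv2.resize(im,(800,600),interpolation=cv2.INTER_CUBIC))
E
```

```text
0.9333 [348.59009083 327.4299191  160.4153182 ] [ 5.73005219e-01  4.41807578e-02  1.82098839e+00 -1.83868124e-04
  1.27780403e+00  5.43076048e-01] [-0.09686668  0.17798129  0.06981138]
xyz [-2.0551  1.4091  0.0037] ang [-0.0003  0.0003 -0.0032]
```

View pics/w1.png

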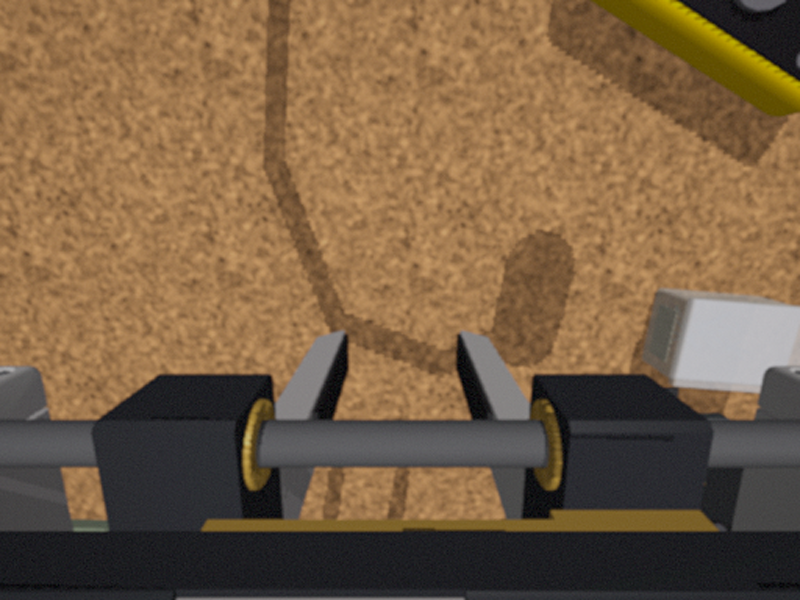

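The fingers show up from row ~335 down, so they hide the lower half of the picture. The tub is on the right at (720,340). The row will only be visible with the TCP on the -y side of it.

{"api": "drive_tool", "payload": {
  "motion": [
    {"xyz":[-1,0.68,0],"angular":[0,0,0],"jaw":0.3},
    {"xyz":[-1,0.68,0],"angular":[0,0,0],"jaw":0.3},
    {"xyz":[-1,0.68,0],"angular":[0,0,0],"jaw":0.3},
    {"xyz":[-1,0.68,0],"angular":[0,0,0],"jaw":0.3},
    {"xyz":[-1,0.68,0],"angular":[0,0,0],"jaw":0.3}
  ]
}}

```text
t: 1.4
eef_pos: [436.2, 210.2, 161.0]
eef_rot: [[-0.038, 0.999, 0.001], [0.999, 0.038, -0.001], [-0.001, 0.001, -1.0]]
wrist_force: [0.0, 0.4, -0.2]
width: 28.1
grip_force: 0.0
```

{"api": "drive_tool", "payload": {
  "motion": [
    {"xyz":[-1,0.73,0],"angular":[0,0,0],"jaw":0.3},
    {"xyz":[-1,0.73,0],"angular":[0,0,0],"jaw":0.3},
    {"xyz":[-1,0.73,0],"angular":[0,0,0],"jaw":0.3},
    {"xyz":[-1,0.73,0],"angular":[0,0,0],"jaw":0.3},
    {"xyz":[-1,0.73,0],"angular":[0,0,0],"jaw":0.3}
  ]
}}

```text
t: 1.82
eef_pos: [528.8, 94.0, 161.0]
eef_rot: [[-0.038, 0.999, 0.001], [0.999, 0.038, -0.001], [-0.001, 0.001, -1.0]]
wrist_force: [-0.3, -0.7, 0.4]
width: 28.5
grip_force: 0.0
```

{"api": "drive_tool", "payload": {
  "motion": [
    {"xyz":[-0.6,0,0.1],"angular":[0,0,0],"jaw":0.3},
    {"xyz":[-0.6,0,0.1],"angular":[0,0,0],"jaw":0.3},
    {"xyz":[-0.6,0,0.1],"angular":[0,0,0],"jaw":0.3},
    {"xyz":[-0.6,0,0.1],"angular":[0,0,0],"jaw":0.3}
  ]
}}

```text
t: 2.15
eef_pos: [528.2, 25.3, 148.3]
eef_rot: [[-0.04, 0.999, -0.002], [0.999, 0.04, 0.001], [0.001, -0.002, -1.0]]
wrist_force: [0.6, 0.2, 0.2]
width: 28.0
grip_force: 0.0
```

```bash
python3 - <<'E'
from h import *
s=arm.sense();print(s['t'],s['eef_pos'],s['joint_pos'],s['wrist_force'])
p=eyes.camera_params('wrist');np.save('w2.npy',p,allow_pickle=True)
im=eyes.capture('wrist')[:,:,::-1];cv2.imwrite('pics/w2raw.png',im)
cv2.imwrite('pics/w2.png',cv2.resize(im,(800,600),interpolation=cv2.INTER_CUBIC))
E
```

```text
2.15 [528.18418872  25.34041285 148.30653004] [-1.16493093e-01  1.65530441e-01  1.71374167e+00  1.10269707e-03
  1.26455002e+00 -1.56667085e-01] [0.63031295 0.17660709 0.2413338 ]
```

View pics/w2.png

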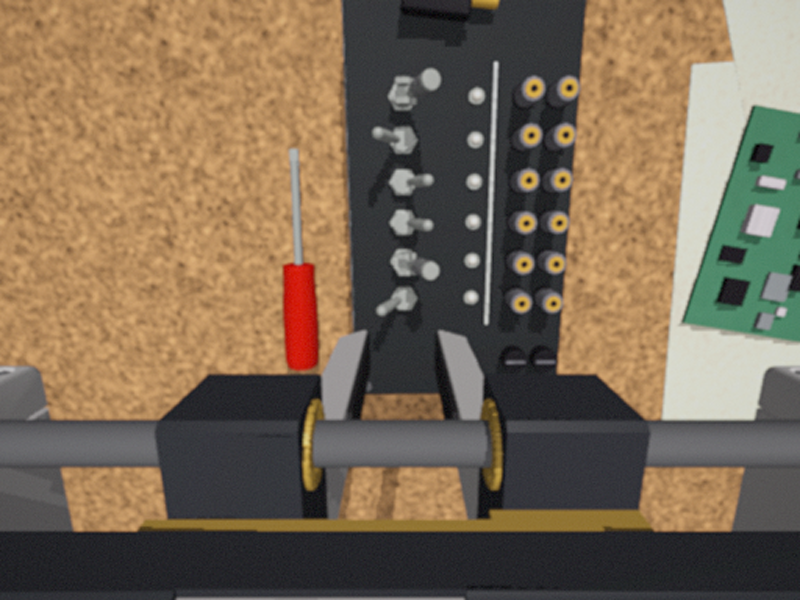

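The row is clear. The fat caps are at (430,79) and (428,267), both leaning away. The slim toggles are off at (382,132) and (385,308), and on at (428,180) and (428,225). I'll enlarge it.

```bash
python3 - <<'E'
import cv2
im=cv2.imread('pics/w2raw.png');c=im[30:215,215:375];cv2.imwrite('pics/w2c.png',cv2.resize(c,None,fx=3.2,fy=3.2,interpolation=cv2.INTER_CUBIC))
E
```

```text
(no output)
```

View pics/w2c.png

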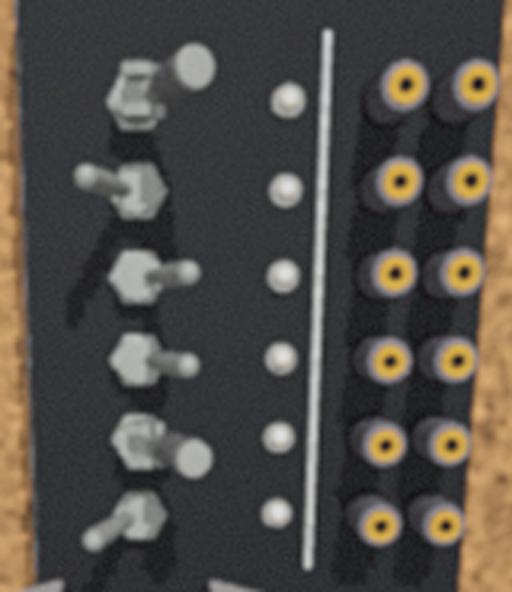

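```bash
cat > fit.py <<'E'
from h import *
from scipy.optimize import least_squares
p=np.load('w2.npy',allow_pickle=True).item()
def wp(q,x,y,z): c,s=np.cos(q[2]),np.sin(q[2]);return np.array([q[0]+c*x-s*y,q[1]+s*x+c*y,z])
obs=[]
for i,(u,v) in enumerate([(288,100),(286,190),(283,275),(281,358),(278,437),(276,513)]): obs.append((43,60-24*i,57,u,v))
L=lambda r,a:(r*np.sin(a),51+r*np.cos(a))
for i,r,a,u,v in [(0,46,.35,195,66),(4,46,.35,195,458),(1,39,-.35,85,176),(2,39,.35,190,271),(3,39,.35,188,364),(5,39,-.35,93,540)]:
    x,z=L(r,a);obs.append((x,60-24*i,z,u,v))
for i,(u,v) in enumerate([(137,97),(137,191),(135,277),(133,359),(138,441),(138,516)]): obs.append((0,60-24*i,60,u,v))
def f(q): return np.concatenate([proj(p,wp(q,*o[:3]))-[o[3]/3.2+215,o[4]/3.2+30] for o in obs])
r=least_squares(f,[525,86,.04],loss='soft_l1')
if __name__=='__main__':
    print(r.x,'resid px');print(f(r.x).reshape(-1,2).round(1).tolist())
    r2=least_squares(lambda q:np.concatenate([proj(p,wp(q,*o[:2],o[2]+q[3]))-[o[3]/3.2+215,o[4]/3.2+30] for o in obs]),[525,86,.04,0]);print(r2.x)
E
python3 fit.py
```

```text
[5.26427595e+02 8.81231710e+01 4.85792666e-02] resid px
[[-0.1, -0.1], [-0.3, -0.2], [-0.1, 0.1], [-0.3, -0.1], [-0.1, -0.1], [-0.1, -0.1], [1.8, 0.1], [0.8, -0.0], [-0.3, 0.1], [-0.6, 0.5], [-0.1, 0.4], [-0.6, -0.2], [-0.4, 0.5], [-0.2, -0.5], [0.6, -0.2], [1.4, 0.1], [0.0, -0.5], [0.2, 0.0]]
[5.26332665e+02 8.80996164e+01 4.97556955e-02 3.16437980e-01]
```

```bash
cat >> h.py <<'E'
Q=np.array([526.4,88.1,.0490])
def lp(i,a,r):
    "tool pose on lever i (0..5, i=0 at +y), joint angle a, TCP r mm from pivot"
    f=a-.35;c,s=np.cos(Q[2]),np.sin(Q[2]);bx=np.array([c,s,0]);by=np.array([-s,c,0]);bz=np.array([0,0,1.])
    l=np.sin(f)*bx+np.cos(f)*bz;pv=np.array([Q[0],Q[1],51])+(60-24*i)*by
    y=np.cos(f)*bx-np.sin(f)*bz
    return pv+r*l,np.c_[np.cross(y,-l),y,-l]
def rel(A,B):
    d=A[1].T@(B[0]-A[0]);w=Ro.from_matrix(A[1].T@B[1]).as_rotvec();print((d/120).round(4).tolist(),(w/np.pi).round(4).tolist())
E
python3 - <<'E'
from h import *
s=arm.sense();S=(s['eef_pos'],np.array(s['eef_rot']))
rel(S,lp(4,.7,75)); rel(lp(4,.7,75),lp(4,.7,26))
E
```

```text
[0.2183, 0.221, 0.2271] [0.111, -0.0009, -0.0024]
[-0.0, 0.0, 0.4083] [0.0, 0.0, 0.0]
```

{"api": "drive_tool", "payload": {
  "motion": [
    {"xyz":[0.2183,0.221,0.1],"angular":[0.111,-0.0009,-0.0024],"jaw":0.25},
    {"xyz":[0.2183,0.221,0.1],"angular":[0.111,-0.0009,-0.0024],"jaw":0.25},
    {"xyz":[0.2183,0.221,0.2271],"angular":[0.111,-0.0009,-0.0024],"jaw":0.25},
    {"xyz":[0.2183,0.221,0.2271],"angular":[0.111,-0.0009,-0.0024],"jaw":0.25},
    {"xyz":[0.2183,0.221,0.2271],"angular":[0.111,-0.0009,-0.0024],"jaw":0.25}
  ]
}}

```text
t: 2.62
eef_pos: [553.3, 54.2, 118.5]
eef_rot: [[-0.051, 0.937, -0.347], [0.999, 0.048, -0.018], [-0.0, -0.347, -0.938]]
wrist_force: [-0.1, -0.2, 0.7]
width: 23.5
grip_force: 0.0
```

```bash
python3 - <<'E'
from h import *
s=arm.sense();S=(s['eef_pos'],np.array(s['eef_rot']));print(s['t'],s['joint_pos'],s['width'])
rel(S,lp(4,.7,75)); rel(S,lp(4,.7,26))
im=eyes.capture('wrist')[:,:,::-1]
cv2.imwrite('pics/w3.png',cv2.resize(im[120:330,130:410],None,fx=2.8,fy=2.8,interpolation=cv2.INTER_CUBIC))
E
```

```text
2.6167 [-0.03858411  0.50825501  1.37059426 -0.03145624  1.61599146 -0.08554748] 23.547278789353605
[-0.0065, -0.0044, -0.0249] [-0.0015, 0.0003, 0.0006]
[-0.0061, -0.0026, 0.3834] [-0.0015, 0.0003, 0.0006]
```

View pics/w3.png

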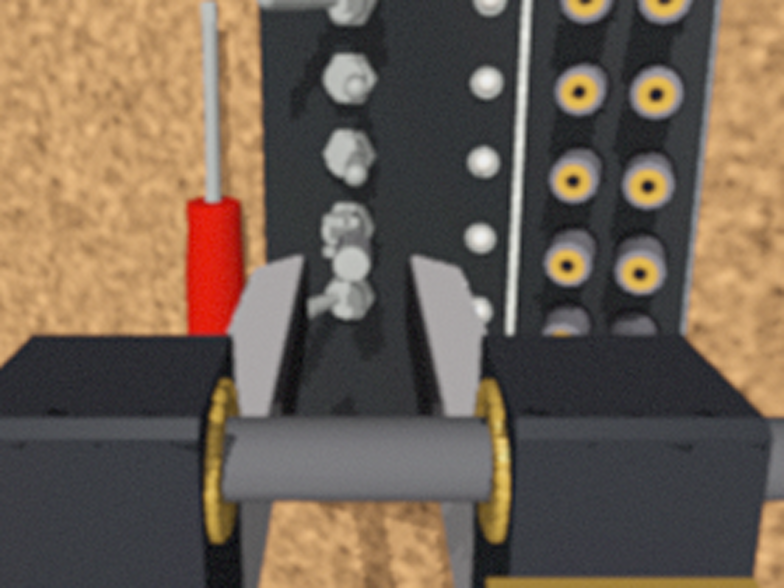

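The fingers straddle the cap at (352,265), centred within about 1 mm. I'll descend, then close.

{"api": "drive_tool", "payload": {
  "motion": [
    {"xyz":[-0.006,-0.0035,0.15],"angular":[-0.0015,0,0.0006],"jaw":0.25},
    {"xyz":[-0.006,-0.0035,0.27],"angular":[-0.0015,0,0.0006],"jaw":0.25},
    {"xyz":[-0.006,-0.0035,0.38],"angular":[-0.0015,0,0.0006],"jaw":0.25},
    {"xyz":[-0.006,-0.0035,0.38],"angular":[-0.0015,0,0.0006],"jaw":0.25}
  ]
}}

```text
t: 3.0
eef_pos: [536.5, 51.1, 79.8]
eef_rot: [[-0.047, 0.94, -0.337], [0.999, 0.044, -0.018], [-0.002, -0.337, -0.941]]
wrist_force: [-0.5, 0.3, 0.2]
width: 23.5
grip_force: 0.0
```

{"api": "drive_tool", "payload": {
  "motion": [
    {"xyz":[0,0,0],"angular":[0,0,0],"jaw":0},
    {"xyz":[0,0,0],"angular":[0,0,0],"jaw":0},
    {"xyz":[0,0,0],"angular":[0,0,0],"jaw":0},
    {"xyz":[0,0,0],"angular":[0,0,0],"jaw":0},
    {"xyz":[0,0,0],"angular":[0,0,0],"jaw":0}
  ],
  "force": 45
}}

```text
t: 3.42
eef_pos: [539.5, 50.5, 81.8]
eef_rot: [[-0.046, 0.941, -0.335], [0.999, 0.043, -0.017], [-0.002, -0.336, -0.942]]
wrist_force: [-2.7, 0.4, 7.4]
width: 8.5
grip_force: 45.0
```

```bash
python3 - <<'E'
from h import *
s=arm.sense();S=(s['eef_pos'],np.array(s['eef_rot']));print(s['t'],s['width'],s['grip_force'],S[1].T@s['wrist_force'])
rel(S,lp(4,.7,26))
E
```

```text
3.4167 8.478272082232719 45.02169907093048 [ 0.51017785 -5.01075561 -6.04498415]
[0.0186, -0.0006, 0.0569] [0.0024, 0.0003, -0.001]
```

{"api": "drive_tool", "payload": {
  "motion": [
    {"xyz":[0,0,0],"angular":[0,0,0],"jaw":0},
    {"xyz":[0,0,0],"angular":[0,0,0],"jaw":0}
  ]
}}

```text
t: 3.58
eef_pos: [539.5, 50.5, 81.8]
eef_rot: [[-0.046, 0.941, -0.336], [0.999, 0.043, -0.017], [-0.002, -0.336, -0.942]]
wrist_force: [-3.0, 1.1, 7.1]
width: 8.6
grip_force: 45.0
```

```bash
python3 - <<'E'
from h import *
for k in range(2):
    s=arm.sense();S=(s['eef_pos'],np.array(s['eef_rot']));print(s['t'],s['width'],s['grip_force'],S[1].T@s['wrist_force'],s['moment'])
    rel(S,lp(4,.7,26))
    im=eyes.capture('wrist')[:,:,::-1]
cv2.imwrite('pics/w4.png',cv2.resize(im[100:310,130:410],None,fx=2.8,fy=2.8,interpolation=cv2.INTER_CUBIC))
E
```

```text
3.5833 8.616814601999364 45.02184212207794 [ 1.2264666  -5.19321356 -5.64476174] [ 0.05592985  0.85524643 -0.01220961]
[0.0187, -0.0006, 0.0568] [0.0023, 0.0003, -0.001]
3.6333 8.250447092454882 45.02193510532379 [ 0.25738747 -4.64383157 -6.73939847] [ 0.04010502  0.83932621 -0.01080901]
[0.0185, -0.0008, 0.0568] [0.0023, 0.0003, -0.001]
```

View pics/w4.png

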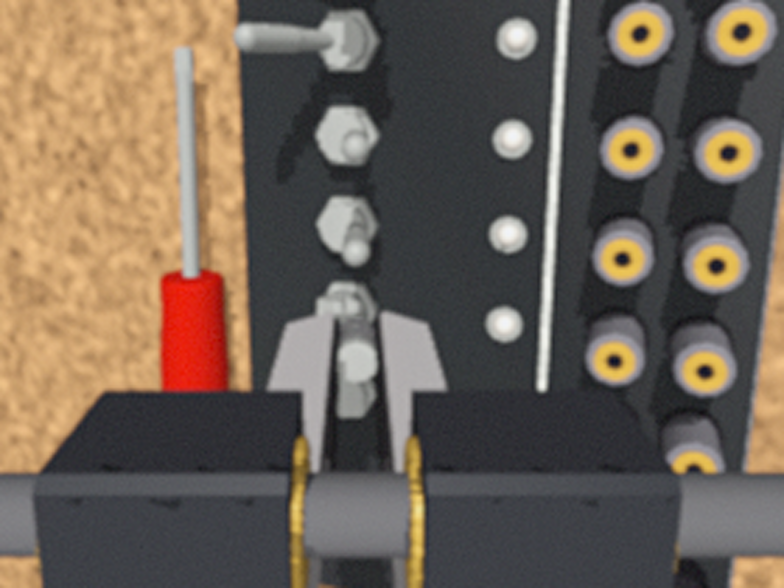

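The grip holds: the cap top at (357,358) is between the pads, and the neighbours are clear. I'll lift in small steps and read the force and height.

{"api": "drive_tool", "payload": {
  "motion": [
    {"xyz":[0,0,-0.02],"angular":[0,0,0],"jaw":0},
    {"xyz":[0,0,-0.04],"angular":[0,0,0],"jaw":0},
    {"xyz":[0,0,-0.04],"angular":[0,0,0],"jaw":0}
  ]
}}

```text
t: 3.93
eef_pos: [539.4, 50.5, 82.1]
eef_rot: [[-0.046, 0.94, -0.339], [0.999, 0.043, -0.017], [-0.002, -0.339, -0.941]]
wrist_force: [-2.9, 0.1, -6.7]
width: 8.7
grip_force: 45.0
```

```bash
cat > st.py <<'E'
from h import *
import sys
i=int(sys.argv[1]);s=arm.sense();R=np.array(s['eef_rot']);P0,_=lp(i,.35,0);d=np.array(s['eef_pos'])-P0
c,n=np.cos(Q[2]),np.sin(Q[2]);dx=d@[c,n,0]
print('t',s['t'],'r',np.hypot(dx,d[2]).round(2),'polar',np.arctan2(dx,d[2]).round(3),'tilt',np.arctan2(-R[:2,2]@[c,n],-R[2,2]).round(3),'dy',(d@[-n,c,0]).round(2),'w',s['width'].__round__(2),'g',round(s['grip_force'],1),'Ftool',(R.T@s['wrist_force']).round(1),'M',np.round(R.T@s['moment'],2))
E
python3 st.py 4
```

```text
t 3.9333 r 33.0 polar 0.343 tilt 0.346 dy -2.18 w 8.67 g 45.0 Ftool [ 0.2 -0.4  7.3] M [-0.13 -0.02  0.07]
```

{"api": "drive_tool", "payload": {
  "motion": [
    {"xyz":[0,0,-0.02],"angular":[0,0,0],"jaw":0},
    {"xyz":[0,0,-0.04],"angular":[0,0,0],"jaw":0},
    {"xyz":[0,0,-0.04],"angular":[0,0,0],"jaw":0}
  ]
}}

```text
t: 4.18
eef_pos: [540.9, 50.6, 86.7]
eef_rot: [[-0.046, 0.939, -0.34], [0.999, 0.043, -0.017], [-0.002, -0.34, -0.94]]
wrist_force: [-2.8, 0.2, -14.6]
width: 8.5
grip_force: 45.0
```

```bash
python3 st.py 4
```

```text
t 4.1833 r 37.88 polar 0.34 tilt 0.347 dy -2.17 w 8.53 g 45.0 Ftool [ 0.4  2.3 14.7] M [-0.52  0.01  0.04]
```

{"api": "drive_tool", "payload": {
  "motion": [
    {"xyz":[0,0,-0.02],"angular":[0,0,0],"jaw":0},
    {"xyz":[0,0,-0.04],"angular":[0,0,0],"jaw":0},
    {"xyz":[0,0,-0.04],"angular":[0,0,0],"jaw":0}
  ]
}}

```text
t: 4.43
eef_pos: [540.6, 50.6, 88.7]
eef_rot: [[-0.046, 0.938, -0.343], [0.999, 0.043, -0.017], [-0.002, -0.344, -0.939]]
wrist_force: [-5.4, -0.1, -25.8]
width: 8.4
grip_force: 45.0
```

```bash
python3 st.py 4
```

```text
t 4.4333 r 39.7 polar 0.317 tilt 0.351 dy -2.15 w 8.44 g 45.0 Ftool [ 0.2  3.8 26.1] M [-1.02 -0.13  0.03]
```

At the stop: 26 N, after about 6.8 mm of lift. I'll start the swing about the pivot and keep pulling.

{"api": "drive_tool", "payload": {
  "motion": [
    {"xyz":[0,-0.0328,0.0014],"angular":[-0.02785,0,0],"jaw":0},
    {"xyz":[0,-0.0653,0.0057],"angular":[-0.0557,0,0],"jaw":0},
    {"xyz":[0,-0.0653,0.0057],"angular":[-0.0557,0,0],"jaw":0}
  ]
}}

```text
t: 4.68
eef_pos: [531.4, 50.1, 93.0]
eef_rot: [[-0.047, 0.984, -0.172], [0.999, 0.046, -0.011], [-0.003, -0.172, -0.985]]
wrist_force: [-0.2, 0.3, -16.0]
width: 8.3
grip_force: 44.7
```

```bash
python3 st.py 4
```

```text
t 4.6833 r 42.08 polar 0.075 tilt 0.173 dy -2.19 w 8.26 g 44.7 Ftool [ 0.4  2.5 15.8] M [-0.44 -0.05 -0.01]
```

{"api": "drive_tool", "payload": {
  "motion": [
    {"xyz":[0,0.02,0],"angular":[0,0,0],"jaw":0},
    {"xyz":[0,0.02,-0.015],"angular":[0,0,0],"jaw":0},
    {"xyz":[0,0.02,-0.03],"angular":[0,0,0],"jaw":0},
    {"xyz":[0,0.02,-0.03],"angular":[0,0,0],"jaw":0}
  ],
  "force": 60
}}

```text
t: 5.02
eef_pos: [535.6, 50.4, 94.4]
eef_rot: [[-0.046, 0.983, -0.18], [0.999, 0.045, -0.01], [-0.001, -0.18, -0.984]]
wrist_force: [-5.1, 0.1, -25.0]
width: 7.7
grip_force: 59.9
```

```bash
python3 st.py 4; python3 - <<'E'
from h import *
im=eyes.capture('wrist')[:,:,::-1]
cv2.imwrite('pics/w5.png',cv2.resize(im[150:310,160:380],None,fx=3.5,fy=3.5,interpolation=cv2.INTER_CUBIC))
E
```

```text
t 5.0167 r 44.0 polar 0.168 tilt 0.181 dy -2.08 w 7.66 g 59.9 Ftool [ 0.3 -0.5 25.5] M [ 0.29 -0.16 -0.09]
```

View pics/w5.png

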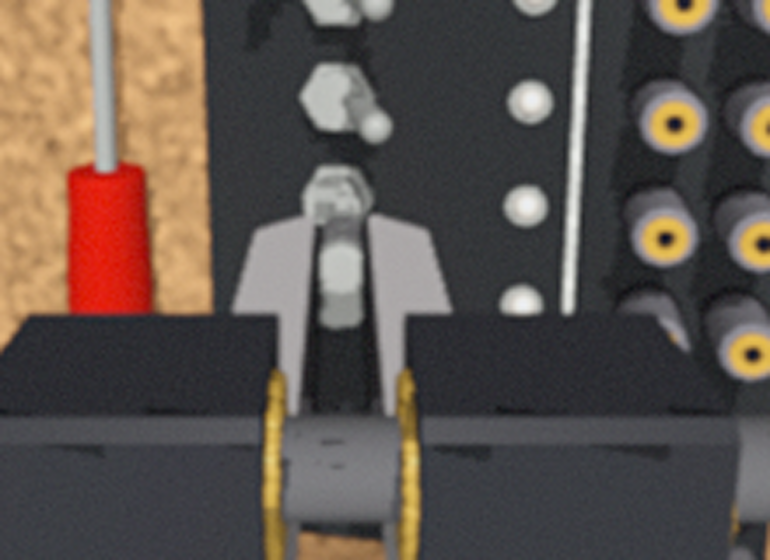

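The cap top is at (341,265), now about 9 mm inside the pads, so it slipped a few mm. The steady 25 N means it's at the hard stop, and the grip is up to 60 N. I'll finish the swing.

{"api": "drive_tool", "payload": {
  "motion": [
    {"xyz":[0,-0.0432,0.0023],"angular":[-0.0337,0,0],"jaw":0},
    {"xyz":[0,-0.0859,0.0092],"angular":[-0.0675,0,0],"jaw":0},
    {"xyz":[0,-0.1277,0.0205],"angular":[-0.1012,0,0],"jaw":0},
    {"xyz":[0,-0.168,0.0362],"angular":[-0.135,0,0],"jaw":0},
    {"xyz":[0,-0.2065,0.0561],"angular":[-0.1687,0,0],"jaw":0}
  ]
}}

```text
t: 5.48
eef_pos: [520.8, 48.4, 102.6]
eef_rot: [[-0.046, 0.929, 0.368], [0.999, 0.045, 0.013], [-0.004, 0.368, -0.93]]
wrist_force: [-0.5, 0.5, 0.3]
width: 0.6
grip_force: 0.0
```

```bash
python3 st.py 4
```

```text
t 5.4833 r 52.14 polar -0.146 tilt -0.377 dy -3.36 w 0.57 g 0.0 Ftool [ 0.5 -0.3 -0.4] M [ 0.24 -0.03 -0.01]
```

{"api": "drive_tool", "payload": {
  "motion": [
    {"xyz":[0,0,0],"angular":[0,0,0],"jaw":0}
  ]
}}

```text
t: 5.57
eef_pos: [508.5, 49.8, 94.1]
eef_rot: [[-0.047, 0.936, 0.348], [0.999, 0.044, 0.015], [-0.001, 0.349, -0.937]]
wrist_force: [-2.8, 0.4, -2.3]
width: 0.7
grip_force: 0.0
```

```bash
python3 st.py 4;python3 - <<'E'
from h import *
im=eyes.capture('wrist')[:,:,::-1]
cv2.imwrite('pics/w6.png',cv2.resize(im[150:310,160:380],None,fx=3.5,fy=3.5,interpolation=cv2.INTER_CUBIC))
E
```

```text
t 5.5667 r 47.43 polar -0.43 tilt -0.356 dy -1.35 w 0.69 g 0.0 Ftool [ 0.6 -3.4  1.1] M [ 0.33 -0.01 -0.01]
```

View pics/w6.png

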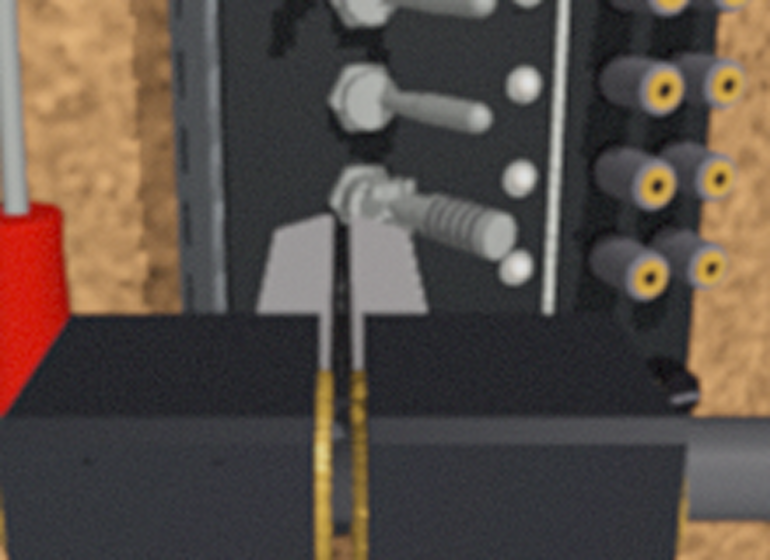

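The pads slid off and the lever snapped back to on: the cap is leaning away at (495,235). Nothing else moved. I'll back out and regrip deeper, letting the arm settle before each reading.

{"api": "drive_tool", "payload": {
  "motion": [
    {"xyz":[0,0,-0.15],"angular":[0,0,0],"jaw":0},
    {"xyz":[0,0,-0.3],"angular":[0,0,0],"jaw":0.25},
    {"xyz":[0,0,-0.3],"angular":[0,0,0],"jaw":0.25},
    {"xyz":[0,0,-0.3],"angular":[0,0,0],"jaw":0.25},
    {"xyz":[0,0,-0.3],"angular":[0,0,0],"jaw":0.25}
  ]
}}

```text
t: 6.03
eef_pos: [504.2, 48.3, 131.5]
eef_rot: [[-0.046, 0.933, 0.356], [0.999, 0.044, 0.014], [-0.003, 0.357, -0.934]]
wrist_force: [-0.4, 0.5, 0.1]
width: 21.9
grip_force: 0.0
```

```bash
python3 st.py 4; python3 - <<'E'
from h import *
s=arm.sense();S=(s['eef_pos'],np.array(s['eef_rot']));rel(S,lp(4,.35,85));rel(S,lp(4,.7,75))
E
```

```text
t 6.0333 r 84.05 polar -0.291 tilt -0.365 dy -2.66 w 21.94 g 0.0 Ftool [ 0.5 -0.3 -0.2] M [ 0.24 -0.09 -0.03]
[0.0226, 0.2014, 0.0367] [0.116, 0.001, -0.0007]
[0.0235, 0.3584, 0.2263] [0.2274, 0.0009, -0.0009]
```

{"api": "drive_tool", "payload": {
  "motion": [
    {"xyz":[0.0226,0.1,0.01],"angular":[0.038,0,0],"jaw":0.25},
    {"xyz":[0.0226,0.2,0.0367],"angular":[0.076,0,0],"jaw":0.25},
    {"xyz":[0.0226,0.25,0.06],"angular":[0.114,0,0],"jaw":0.25},
    {"xyz":[0.023,0.31,0.15],"angular":[0.152,0.0005,-0.0005],"jaw":0.25},
    {"xyz":[0.0235,0.3584,0.2263],"angular":[0.19,0.0009,-0.0009],"jaw":0.25}
  ]
}}

```text
t: 6.45
eef_pos: [553.0, 53.8, 119.2]
eef_rot: [[-0.049, 0.97, -0.237], [0.999, 0.048, -0.012], [-0.0, -0.237, -0.972]]
wrist_force: [0.8, -0.5, -0.1]
width: 23.4
grip_force: 0.0
```

{"api": "drive_tool", "payload": {
  "motion": [
    {"xyz":[0,0,0],"angular":[0.0374,0,0],"jaw":0.25},
    {"xyz":[0,0,0],"angular":[0.0374,0,0],"jaw":0.25},
    {"xyz":[0,0,0],"angular":[0.0374,0,0],"jaw":0.25},
    {"xyz":[0,0,0],"angular":[0.0374,0,0],"jaw":0.25},
    {"xyz":[0,0,0],"angular":[0.0374,0,0],"jaw":0.25}
  ]
}}

```text
t: 6.87
eef_pos: [550.1, 53.8, 119.8]
eef_rot: [[-0.049, 0.938, -0.344], [0.999, 0.046, -0.017], [0.0, -0.344, -0.939]]
wrist_force: [0.0, -0.4, 0.5]
width: 23.7
grip_force: 0.0
```

```bash
python3 st.py 4; python3 - <<'E'
from h import *
s=arm.sense();S=(s['eef_pos'],np.array(s['eef_rot']));rel(S,lp(4,.7,23))
E
```

```text
t 6.8667 r 72.24 polar 0.309 tilt 0.351 dy 0.61 w 23.73 g 0.0 Ftool [-0.4 -0.2 -0.5] M [-0.09 -0.03  0.02]
[-0.0052, 0.0252, 0.4098] [-0.0004, -0.0001, 0.0001]
```

{"api": "drive_tool", "payload": {
  "motion": [
    {"xyz":[-0.005,0.0252,0.1],"angular":[0,0,0],"jaw":0.25},
    {"xyz":[-0.005,0.0252,0.2],"angular":[0,0,0],"jaw":0.25},
    {"xyz":[-0.005,0.0252,0.3],"angular":[0,0,0],"jaw":0.25},
    {"xyz":[-0.005,0.0252,0.37],"angular":[0,0,0],"jaw":0.25},
    {"xyz":[-0.005,0.0252,0.41],"angular":[0,0,0],"jaw":0.25}
  ]
}}

```text
t: 7.28
eef_pos: [534.0, 52.5, 69.9]
eef_rot: [[-0.049, 0.936, -0.349], [0.999, 0.046, -0.016], [0.001, -0.349, -0.937]]
wrist_force: [0.0, 0.1, 0.6]
width: 23.8
grip_force: 0.0
```

{"api": "drive_tool", "payload": {
  "motion": [
    {"xyz":[0,0,0],"angular":[0,0,0],"jaw":0.25},
    {"xyz":[0,0,0],"angular":[0,0,0],"jaw":0.25},
    {"xyz":[0,0,0],"angular":[0,0,0],"jaw":0.25}
  ]
}}

```text
t: 7.53
eef_pos: [536.8, 52.4, 71.9]
eef_rot: [[-0.049, 0.937, -0.345], [0.999, 0.046, -0.017], [0.0, -0.345, -0.939]]
wrist_force: [0.5, 0.9, 0.2]
width: 23.4
grip_force: 0.0
```

```bash
python3 st.py 4
```

```text
t 7.5333 r 22.65 polar 0.392 tilt 0.352 dy -0.15 w 23.39 g 0.0 Ftool [ 0.9  0.4 -0.4] M [-0.1   0.01  0.  ]
```

{"api": "drive_tool", "payload": {
  "motion": [
    {"xyz":[0,-0.004,0],"angular":[0,0,0],"jaw":0},
    {"xyz":[0,-0.004,0],"angular":[0,0,0],"jaw":0},
    {"xyz":[0,-0.004,0],"angular":[0,0,0],"jaw":0},
    {"xyz":[0,-0.004,0],"angular":[0,0,0],"jaw":0},
    {"xyz":[0,-0.004,0],"angular":[0,0,0],"jaw":0}
  ],
  "force": 60
}}

```text
t: 7.95
eef_pos: [535.8, 52.4, 72.4]
eef_rot: [[-0.049, 0.937, -0.346], [0.999, 0.046, -0.017], [0.0, -0.346, -0.938]]
wrist_force: [-1.0, -0.8, 4.3]
width: 8.9
grip_force: 60.0
```

```bash
python3 st.py 4
```

```text
t 7.95 r 22.76 polar 0.345 tilt 0.354 dy -0.13 w 8.89 g 60.0 Ftool [-0.7 -2.5 -3.6] M [ 0.49 -0.08  0.06]
```

{"api": "drive_tool", "payload": {
  "motion": [
    {"xyz":[0,0,-0.02],"angular":[0,0,0],"jaw":0},
    {"xyz":[0,0,-0.04],"angular":[0,0,0],"jaw":0},
    {"xyz":[0,0,-0.04],"angular":[0,0,0],"jaw":0},
    {"xyz":[0,0,-0.04],"angular":[0,0,0],"jaw":0}
  ]
}}

```text
t: 8.28
eef_pos: [536.2, 52.5, 74.1]
eef_rot: [[-0.049, 0.936, -0.348], [0.999, 0.046, -0.017], [0.001, -0.349, -0.937]]
wrist_force: [-1.3, -1.0, -12.5]
width: 9.0
grip_force: 60.0
```

```bash
python3 st.py 4
```

```text
t 8.2833 r 24.41 polar 0.335 tilt 0.356 dy -0.07 w 8.96 g 60.0 Ftool [-1.   3.1 12.2] M [-0.75 -0.27 -0.  ]
```

{"api": "drive_tool", "payload": {
  "motion": [
    {"xyz":[0,0,-0.02],"angular":[0,0,0],"jaw":0},
    {"xyz":[0,0,-0.03],"angular":[0,0,0],"jaw":0},
    {"xyz":[0,0,-0.03],"angular":[0,0,0],"jaw":0}
  ]
}}

```text
t: 8.53
eef_pos: [537.8, 52.6, 78.6]
eef_rot: [[-0.049, 0.936, -0.348], [0.999, 0.046, -0.017], [0.001, -0.348, -0.937]]
wrist_force: [-2.7, -1.0, -15.9]
width: 8.2
grip_force: 60.0
```

```bash
python3 st.py 4
```

```text
t 8.5333 r 29.2 polar 0.337 tilt 0.356 dy -0.03 w 8.23 g 60.0 Ftool [-0.9  3.  15.9] M [-0.72 -0.28  0.  ]
```

{"api": "drive_tool", "payload": {
  "motion": [
    {"xyz":[0,0,-0.01],"angular":[0,0,0],"jaw":0},
    {"xyz":[0,0,-0.02],"angular":[0,0,0],"jaw":0},
    {"xyz":[0,0,-0.02],"angular":[0,0,0],"jaw":0}
  ]
}}

```text
t: 8.78
eef_pos: [537.6, 52.6, 79.0]
eef_rot: [[-0.049, 0.936, -0.35], [0.999, 0.046, -0.017], [0.001, -0.35, -0.937]]
wrist_force: [-3.4, -1.4, -25.6]
width: 8.7
grip_force: 60.0
```

```bash
python3 st.py 4
```

```text
t 8.7833 r 29.51 polar 0.324 tilt 0.358 dy -0.02 w 8.66 g 60.0 Ftool [-1.3  5.7 25.2] M [-1.31 -0.4   0.02]
```

Hard stop at about 6.5 mm, 25 N. I'll swing slowly, easing the pull slightly.

{"api": "drive_tool", "payload": {
  "motion": [
    {"xyz":[0,-0.0135,0.002],"angular":[-0.0159,0,0],"jaw":0},
    {"xyz":[0,-0.027,0.004],"angular":[-0.0318,0,0],"jaw":0},
    {"xyz":[0,-0.0405,0.007],"angular":[-0.0477,0,0],"jaw":0},
    {"xyz":[0,-0.0538,0.0105],"angular":[-0.0637,0,0],"jaw":0},
    {"xyz":[0,-0.0538,0.0105],"angular":[-0.0637,0,0],"jaw":0}
  ]
}}

```text
t: 9.2
eef_pos: [531.2, 52.3, 80.5]
eef_rot: [[-0.049, 0.987, -0.152], [0.999, 0.049, -0.007], [0.0, -0.152, -0.988]]
wrist_force: [3.5, -1.4, -31.0]
width: 8.6
grip_force: 60.0
```

```bash
python3 st.py 4
```

```text
t 9.2 r 29.7 polar 0.102 tilt 0.152 dy -0.02 w 8.62 g 60.0 Ftool [-1.6  8.1 30.2] M [-1.73 -0.31  0.02]
```

{"api": "drive_tool", "payload": {
  "motion": [
    {"xyz":[0,-0.0127,0.01],"angular":[-0.0159,0,0],"jaw":0},
    {"xyz":[0,-0.0254,0.016],"angular":[-0.0318,0,0],"jaw":0},
    {"xyz":[0,-0.038,0.018],"angular":[-0.0477,0,0],"jaw":0},
    {"xyz":[0,-0.0505,0.02],"angular":[-0.0637,0,0],"jaw":0},
    {"xyz":[0,-0.0629,0.023],"angular":[-0.0796,0,0],"jaw":0}
  ]
}}

```text
t: 9.62
eef_pos: [524.6, 51.9, 80.4]
eef_rot: [[-0.049, 0.994, 0.098], [0.999, 0.049, 0.005], [0.001, 0.098, -0.995]]
wrist_force: [7.0, -0.0, -27.8]
width: 8.5
grip_force: 60.0
```

```bash
python3 st.py 4
```

```text
t 9.6167 r 29.63 polar -0.121 tilt -0.098 dy -0.03 w 8.5 g 60.0 Ftool [-0.4  4.2 28.4] M [-0.89 -0.28 -0.  ]
```

{"api": "drive_tool", "payload": {
  "motion": [
    {"xyz":[0,-0.0127,0.004],"angular":[-0.0159,0,0],"jaw":0},
    {"xyz":[0,-0.0254,0.008],"angular":[-0.0318,0,0],"jaw":0},
    {"xyz":[0,-0.038,0.011],"angular":[-0.0477,0,0],"jaw":0},
    {"xyz":[0,-0.0505,0.015],"angular":[-0.0637,0,0],"jaw":0},
    {"xyz":[0,-0.0629,0.018],"angular":[-0.08,0,0],"jaw":0}
  ]
}}

```text
t: 10.03
eef_pos: [517.7, 51.6, 78.7]
eef_rot: [[-0.049, 0.939, 0.342], [0.999, 0.046, 0.018], [0.001, 0.342, -0.94]]
wrist_force: [11.7, -0.0, -25.9]
width: 8.5
grip_force: 60.0
```

{"api": "drive_tool", "payload": {
  "motion": [
    {"xyz":[0,0,0],"angular":[0,0,0],"jaw":0},
    {"xyz":[0,0,0],"angular":[0,0,0],"jaw":0}
  ]
}}

```text
t: 10.2
eef_pos: [517.8, 51.6, 78.7]
eef_rot: [[-0.049, 0.939, 0.341], [0.999, 0.045, 0.018], [0.001, 0.341, -0.94]]
wrist_force: [10.8, -0.4, -23.8]
width: 8.6
grip_force: 60.0
```

```bash
python3 st.py 4
```

```text
t 10.2 r 29.63 polar -0.36 tilt -0.348 dy -0.05 w 8.59 g 60.0 Ftool [-0.9  2.  26.1] M [-0.2  -0.2  -0.06]
```

At the off end. I'll lower the cap under control, then check.

{"api": "drive_tool", "payload": {
  "motion": [
    {"xyz":[0,0,0.03],"angular":[0,0,0],"jaw":0},
    {"xyz":[0,0,0.06],"angular":[0,0,0],"jaw":0},
    {"xyz":[0,0,0.09],"angular":[0,0,0],"jaw":0},
    {"xyz":[0,0,0.105],"angular":[0,0,0],"jaw":0},
    {"xyz":[0,0,0.105],"angular":[0,0,0],"jaw":0}
  ]
}}

```text
t: 10.62
eef_pos: [522.7, 51.9, 70.1]
eef_rot: [[-0.051, 0.939, 0.34], [0.999, 0.048, 0.017], [0.0, 0.341, -0.94]]
wrist_force: [-12.5, -1.4, 12.1]
width: 8.6
grip_force: 60.0
```

```bash
python3 st.py 4
```

```text
t 10.6167 r 19.84 polar -0.279 tilt -0.348 dy 0.04 w 8.57 g 60.0 Ftool [ -0.8  -7.7 -15.7] M [ 2.02 -0.29 -0.09]
```

{"api": "drive_tool", "payload": {
  "motion": [
    {"xyz":[0,-0.01,-0.02],"angular":[0,0,0],"jaw":0},
    {"xyz":[0,-0.01,-0.04],"angular":[0,0,0],"jaw":0},
    {"xyz":[0,-0.01,-0.04],"angular":[0,0,0],"jaw":0}
  ]
}}

```text
t: 10.87
eef_pos: [520.9, 51.8, 72.3]
eef_rot: [[-0.049, 0.938, 0.344], [0.999, 0.046, 0.017], [0.0, 0.344, -0.939]]
wrist_force: [5.3, 1.1, -12.1]
width: 8.3
grip_force: 60.0
```

```bash
python3 st.py 4
```

```text
t 10.8667 r 22.5 polar -0.329 tilt -0.351 dy -0.04 w 8.28 g 60.0 Ftool [ 0.8  0.8 13.1] M [ 0.05  0.1  -0.12]
```

{"api": "drive_tool", "payload": {
  "motion": [
    {"xyz":[0,0,0],"angular":[0,0,0],"jaw":0.22},
    {"xyz":[0,0,0],"angular":[0,0,0],"jaw":0.22},
    {"xyz":[0,0,0],"angular":[0,0,0],"jaw":0.22},
    {"xyz":[0,0,0],"angular":[0,0,0],"jaw":0.22}
  ]
}}

```text
t: 11.2
eef_pos: [521.0, 51.5, 72.1]
eef_rot: [[-0.049, 0.938, 0.343], [0.999, 0.046, 0.017], [0.0, 0.344, -0.939]]
wrist_force: [-0.5, -0.2, -0.0]
width: 20.7
grip_force: 0.0
```

```bash
python3 st.py 4
```

```text
t 11.2 r 22.34 polar -0.328 tilt -0.351 dy -0.29 w 20.75 g 0.0 Ftool [-0.2 -0.5 -0.1] M [ 0.24 -0.06 -0.02]
```

Released with no load. I'll retract and go to the other locking toggle.

{"api": "drive_tool", "payload": {
  "motion": [
    {"xyz":[0,0,-0.15],"angular":[0,0,0],"jaw":0.25},
    {"xyz":[0,0,-0.35],"angular":[0,0,0],"jaw":0.25},
    {"xyz":[0,0,-0.55],"angular":[0,0,0],"jaw":0.25},
    {"xyz":[0,0,-0.55],"angular":[0,0,0],"jaw":0.25},
    {"xyz":[0,0,-0.55],"angular":[0,0,0],"jaw":0.25}
  ]
}}

```text
t: 11.62
eef_pos: [498.6, 50.3, 134.9]
eef_rot: [[-0.049, 0.937, 0.345], [0.999, 0.046, 0.017], [-0.0, 0.346, -0.938]]
wrist_force: [-0.3, 0.8, 0.5]
width: 23.7
grip_force: 0.0
```

```bash
python3 st.py 4; python3 - <<'E'
from h import *
s=arm.sense();S=(s['eef_pos'],np.array(s['eef_rot']));T=lp(2,.48,95);rel(S,T);rel(T,lp(0,.7,75))
E
```

```text
t 11.6167 r 89.0 polar -0.339 tilt -0.353 dy -0.36 w 23.69 g 0.0 Ftool [ 0.8 -0.1 -0.6] M [ 0.22 -0.08 -0.08]
[0.403, 0.3573, 0.0404] [0.1537, 0.0001, 0.0001]
[0.4, 0.1364, 0.1817] [0.07, 0.0, -0.0]
```

{"api": "drive_tool", "payload": {
  "motion": [
    {"xyz":[0.1,0.09,0],"angular":[0.0384,0,0],"jaw":0.25},
    {"xyz":[0.2,0.18,0],"angular":[0.0768,0,0],"jaw":0.25},
    {"xyz":[0.3,0.27,0.02],"angular":[0.1152,0,0],"jaw":0.25},
    {"xyz":[0.403,0.3573,0.0404],"angular":[0.1537,0,0],"jaw":0.25},
    {"xyz":[0.403,0.3573,0.0404],"angular":[0.1537,0,0],"jaw":0.25}
  ]
}}

```text
t: 12.03
eef_pos: [541.2, 102.4, 136.7]
eef_rot: [[-0.05, 0.989, -0.142], [0.999, 0.05, -0.006], [0.002, -0.142, -0.99]]
wrist_force: [-1.6, -1.2, -2.2]
width: 23.5
grip_force: 0.0
```

{"api": "drive_tool", "payload": {
  "motion": [
    {"xyz":[0.2,0.0682,0.02],"angular":[0.035,0,0],"jaw":0.25},
    {"xyz":[0.4,0.1364,0.1],"angular":[0.07,0,0],"jaw":0.25},
    {"xyz":[0.4,0.1364,0.1817],"angular":[0.07,0,0],"jaw":0.25},
    {"xyz":[0.4,0.1364,0.1817],"angular":[0.07,0,0],"jaw":0.25},
    {"xyz":[0.4,0.1364,0.1817],"angular":[0.07,0,0],"jaw":0.25}
  ]
}}

```text
t: 12.45
eef_pos: [545.8, 149.1, 116.8]
eef_rot: [[-0.05, 0.935, -0.35], [0.999, 0.046, -0.017], [-0.0, -0.351, -0.936]]
wrist_force: [0.1, 0.1, 0.8]
width: 23.3
grip_force: 0.0
```

{"api": "drive_tool", "payload": {
  "motion": [
    {"xyz":[0,0,0],"angular":[0,0,0],"jaw":0.25}
  ]
}}

```text
t: 12.53
eef_pos: [547.2, 148.9, 120.2]
eef_rot: [[-0.049, 0.937, -0.345], [0.999, 0.046, -0.017], [0.0, -0.345, -0.938]]
wrist_force: [-0.2, 1.2, 0.4]
width: 23.6
grip_force: 0.0
```

```bash
python3 st.py 0; python3 - <<'E'
from h import *
s=arm.sense();S=(s['eef_pos'],np.array(s['eef_rot']));rel(S,lp(0,.7,23))
im=eyes.capture('wrist')[:,:,::-1]
a=cv2.resize(im[90:310,150:390],None,fx=2.5,fy=2.5,interpolation=cv2.INTER_CUBIC);cv2.imwrite('pics/w7.png',a)
E
```

```text
t 12.5333 r 73.18 polar 0.33 tilt 0.353 dy -0.33 w 23.6 g 0.0 Ftool [ 1.2 -0.2 -0.3] M [-0.09 -0.05  0.06]
[0.0025, 0.0132, 0.4181] [-0.0008, -0.0001, -0.0]
```

View pics/w7.png

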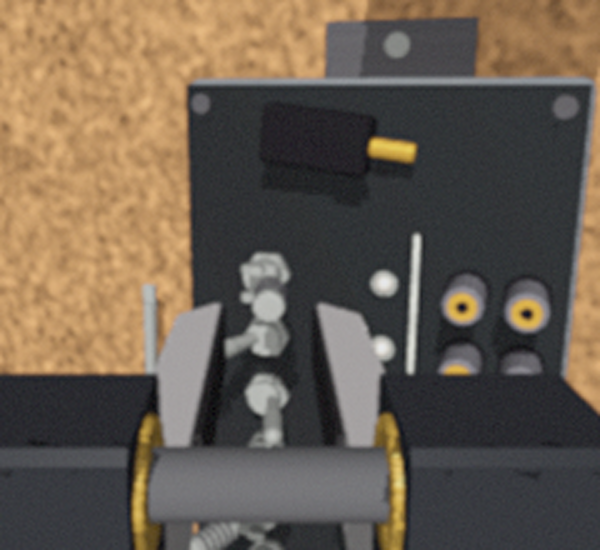

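The cap top at (268,303) sits centred between the fingertips at (220,310) and (318,310). The first toggle shows at the bottom left, now leaning towards the robot. I'll descend and grip.

{"api": "drive_tool", "payload": {
  "motion": [
    {"xyz":[0.0025,0.0132,0.1],"angular":[0,0,0],"jaw":0.25},
    {"xyz":[0.0025,0.0132,0.2],"angular":[0,0,0],"jaw":0.25},
    {"xyz":[0.0025,0.0132,0.3],"angular":[0,0,0],"jaw":0.25},
    {"xyz":[0.0025,0.0132,0.37],"angular":[0,0,0],"jaw":0.25},
    {"xyz":[0.0025,0.0132,0.415],"angular":[0,0,0],"jaw":0.25}
  ]
}}

```text
t: 13.0
eef_pos: [529.6, 148.7, 70.2]
eef_rot: [[-0.049, 0.936, -0.35], [0.999, 0.046, -0.017], [0.0, -0.35, -0.937]]
wrist_force: [0.2, -0.0, 0.1]
width: 23.4
grip_force: 0.0
```

{"api": "drive_tool", "payload": {
  "motion": [
    {"xyz":[0,0,0],"angular":[0,0,0],"jaw":0.25},
    {"xyz":[0,0,0],"angular":[0,0,0],"jaw":0.25},
    {"xyz":[0,0,0],"angular":[0,0,0],"jaw":0.25}
  ]
}}

```text
t: 13.25
eef_pos: [532.1, 149.1, 72.1]
eef_rot: [[-0.049, 0.937, -0.346], [0.999, 0.046, -0.017], [0.001, -0.347, -0.938]]
wrist_force: [0.5, 0.4, 0.1]
width: 23.5
grip_force: 0.0
```

```bash
python3 st.py 0
```

```text
t 13.25 r 22.77 polar 0.39 tilt 0.354 dy 0.63 w 23.49 g 0.0 Ftool [ 0.3  0.4 -0.3] M [-0.1  -0.04  0.03]
```

{"api": "drive_tool", "payload": {
  "motion": [
    {"xyz":[0,0,0],"angular":[0,0,0],"jaw":0},
    {"xyz":[0,0,0],"angular":[0,0,0],"jaw":0},
    {"xyz":[0,0,0],"angular":[0,0,0],"jaw":0},
    {"xyz":[0,0,0],"angular":[0,0,0],"jaw":0},
    {"xyz":[0,0,0],"angular":[0,0,0],"jaw":0}
  ],
  "force": 60
}}

```text
t: 13.67
eef_pos: [531.3, 149.1, 72.6]
eef_rot: [[-0.049, 0.936, -0.348], [0.999, 0.046, -0.017], [0.001, -0.348, -0.937]]
wrist_force: [-3.2, 0.3, 5.2]
width: 8.6
grip_force: 60.0
```

```bash
python3 st.py 0
```

```text
t 13.6667 r 23.02 polar 0.349 tilt 0.356 dy 0.65 w 8.63 g 60.0 Ftool [ 0.5 -4.8 -3.8] M [ 0.86 -0.08  0.01]
```

{"api": "drive_tool", "payload": {
  "motion": [
    {"xyz":[0,0,-0.02],"angular":[0,0,0],"jaw":0},
    {"xyz":[0,0,-0.04],"angular":[0,0,0],"jaw":0},
    {"xyz":[0,0,-0.06],"angular":[0,0,0],"jaw":0},
    {"xyz":[0,0,-0.06],"angular":[0,0,0],"jaw":0},
    {"xyz":[0,0,-0.06],"angular":[0,0,0],"jaw":0}
  ]
}}

```text
t: 14.08
eef_pos: [532.5, 149.1, 76.6]
eef_rot: [[-0.049, 0.935, -0.35], [0.999, 0.046, -0.017], [0.0, -0.351, -0.936]]
wrist_force: [-3.6, 0.2, -12.9]
width: 8.5
grip_force: 60.0
```

```bash
python3 st.py 0
```

```text
t 14.0833 r 27.2 polar 0.342 tilt 0.358 dy 0.61 w 8.51 g 60.0 Ftool [ 0.3  1.2 13.3] M [-0.34  0.04 -0.01]
```

{"api": "drive_tool", "payload": {
  "motion": [
    {"xyz":[0,0,-0.01],"angular":[0,0,0],"jaw":0},
    {"xyz":[0,0,-0.02],"angular":[0,0,0],"jaw":0},
    {"xyz":[0,0,-0.02],"angular":[0,0,0],"jaw":0}
  ]
}}

```text
t: 14.33
eef_pos: [533.8, 149.1, 80.1]
eef_rot: [[-0.049, 0.936, -0.349], [0.999, 0.046, -0.017], [0.0, -0.35, -0.937]]
wrist_force: [-5.0, -0.0, -15.1]
width: 8.3
grip_force: 60.0
```

```bash
python3 st.py 0
```

```text
t 14.3333 r 30.91 polar 0.343 tilt 0.357 dy 0.61 w 8.27 g 60.0 Ftool [ 0.2  0.6 15.9] M [-0.19  0.01  0.09]
```

{"api": "drive_tool", "payload": {
  "motion": [
    {"xyz":[0,0,-0.01],"angular":[0,0,0],"jaw":0},
    {"xyz":[0,0,-0.02],"angular":[0,0,0],"jaw":0},
    {"xyz":[0,0,-0.02],"angular":[0,0,0],"jaw":0}
  ]
}}

```text
t: 14.58
eef_pos: [534.1, 149.2, 81.0]
eef_rot: [[-0.049, 0.935, -0.35], [0.999, 0.046, -0.017], [0.0, -0.351, -0.936]]
wrist_force: [-5.1, -0.0, -19.1]
width: 8.6
grip_force: 60.0
```

```bash
python3 st.py 0
```

```text
t 14.5833 r 31.8 polar 0.341 tilt 0.358 dy 0.61 w 8.62 g 60.0 Ftool [ 0.2  1.9 19.7] M [-0.65  0.13 -0.02]
```

{"api": "drive_tool", "payload": {
  "motion": [
    {"xyz":[0,0,-0.012],"angular":[0,0,0],"jaw":0},
    {"xyz":[0,0,-0.012],"angular":[0,0,0],"jaw":0},
    {"xyz":[0,0,-0.012],"angular":[0,0,0],"jaw":0}
  ]
}}

```text
t: 14.83
eef_pos: [534.0, 149.1, 81.1]
eef_rot: [[-0.049, 0.935, -0.351], [0.999, 0.046, -0.017], [0.0, -0.352, -0.936]]
wrist_force: [-4.4, 0.6, -23.2]
width: 8.5
grip_force: 60.0
```

```bash
python3 st.py 0
```

```text
t 14.8333 r 31.89 polar 0.338 tilt 0.359 dy 0.6 w 8.5 g 60.0 Ftool [ 0.8  4.1 23.3] M [-0.88  0.09  0.07]
```

Hard stop at about 8.7 mm, 23 N. Same slow swing.

{"api": "drive_tool", "payload": {
  "motion": [
    {"xyz":[0,-0.0142,0.004],"angular":[-0.0159,0,0],"jaw":0},
    {"xyz":[0,-0.0283,0.008],"angular":[-0.0318,0,0],"jaw":0},
    {"xyz":[0,-0.0423,0.012],"angular":[-0.0477,0,0],"jaw":0},
    {"xyz":[0,-0.0563,0.015],"angular":[-0.0637,0,0],"jaw":0},
    {"xyz":[0,-0.0563,0.015],"angular":[-0.0637,0,0],"jaw":0}
  ]
}}

```text
t: 15.25
eef_pos: [527.1, 148.8, 82.7]
eef_rot: [[-0.05, 0.987, -0.154], [0.999, 0.049, -0.007], [0.0, -0.154, -0.988]]
wrist_force: [0.8, 1.6, -28.9]
width: 9.0
grip_force: 60.0
```

```bash
python3 st.py 0
```

```text
t 15.25 r 31.95 polar 0.116 tilt 0.155 dy 0.57 w 8.98 g 60.0 Ftool [ 1.6  5.3 28.4] M [-1.31  0.13  0.05]
```

{"api": "drive_tool", "payload": {
  "motion": [
    {"xyz":[0,-0.0135,0.01],"angular":[-0.0159,0,0],"jaw":0},
    {"xyz":[0,-0.027,0.016],"angular":[-0.0318,0,0],"jaw":0},
    {"xyz":[0,-0.0403,0.018],"angular":[-0.0477,0,0],"jaw":0},
    {"xyz":[0,-0.0536,0.02],"angular":[-0.0637,0,0],"jaw":0},
    {"xyz":[0,-0.0667,0.023],"angular":[-0.0796,0,0],"jaw":0}
  ]
}}

```text
t: 15.67
eef_pos: [520.1, 148.4, 82.7]
eef_rot: [[-0.049, 0.994, 0.095], [0.999, 0.048, 0.005], [0.001, 0.095, -0.996]]
wrist_force: [3.2, 1.7, -23.7]
width: 8.4
grip_force: 60.0
```

```bash
python3 st.py 0
```

```text
t 15.6667 r 31.92 polar -0.103 tilt -0.095 dy 0.57 w 8.39 g 60.0 Ftool [ 1.5  1.  23.9] M [-0.21  0.2  -0.  ]
```

{"api": "drive_tool", "payload": {
  "motion": [
    {"xyz":[0,-0.0135,0.002],"angular":[-0.0159,0,0],"jaw":0},
    {"xyz":[0,-0.027,0.004],"angular":[-0.0318,0,0],"jaw":0},
    {"xyz":[0,-0.0403,0.007],"angular":[-0.0477,0,0],"jaw":0},
    {"xyz":[0,-0.0536,0.011],"angular":[-0.0637,0,0],"jaw":0},
    {"xyz":[0,-0.0667,0.015],"angular":[-0.08,0,0],"jaw":0}
  ]
}}

```text
t: 16.08
eef_pos: [512.6, 148.1, 81.0]
eef_rot: [[-0.048, 0.94, 0.339], [0.999, 0.045, 0.017], [0.001, 0.339, -0.941]]
wrist_force: [6.6, 1.8, -21.2]
width: 8.5
grip_force: 60.0
```

{"api": "drive_tool", "payload": {
  "motion": [
    {"xyz":[0,0,0],"angular":[0,0,0],"jaw":0},
    {"xyz":[0,0,0],"angular":[0,0,0],"jaw":0}
  ]
}}

```text
t: 16.25
eef_pos: [512.5, 148.0, 81.0]
eef_rot: [[-0.049, 0.94, 0.338], [0.999, 0.046, 0.017], [0.001, 0.338, -0.941]]
wrist_force: [5.9, 1.0, -21.8]
width: 8.7
grip_force: 60.0
```

```bash
python3 st.py 0
```

```text
t 16.25 r 31.9 polar -0.349 tilt -0.345 dy 0.51 w 8.69 g 60.0 Ftool [ 0.7 -1.8 22.5] M [ 0.46  0.34 -0.01]
```

{"api": "drive_tool", "payload": {
  "motion": [
    {"xyz":[0,0,0.03],"angular":[0,0,0],"jaw":0},
    {"xyz":[0,0,0.06],"angular":[0,0,0],"jaw":0},
    {"xyz":[0,0,0.085],"angular":[0,0,0],"jaw":0},
    {"xyz":[0,0,0.1],"angular":[0,0,0],"jaw":0},
    {"xyz":[0,0,0.1],"angular":[0,0,0],"jaw":0}
  ]
}}

```text
t: 16.67
eef_pos: [516.9, 148.4, 72.9]
eef_rot: [[-0.05, 0.94, 0.337], [0.999, 0.047, 0.016], [-0.0, 0.337, -0.941]]
wrist_force: [-19.3, -2.1, 18.4]
width: 8.6
grip_force: 60.0
```

```bash
python3 st.py 0
```

```text
t 16.6667 r 22.85 polar -0.29 tilt -0.344 dy 0.72 w 8.64 g 60.0 Ftool [ -1.2 -12.  -23.9] M [ 2.93 -0.27  0.02]
```

{"api": "drive_tool", "payload": {
  "motion": [
    {"xyz":[0,-0.01,-0.02],"angular":[0,0,0],"jaw":0},
    {"xyz":[0,-0.01,-0.03],"angular":[0,0,0],"jaw":0},
    {"xyz":[0,-0.01,-0.03],"angular":[0,0,0],"jaw":0}
  ]
}}

```text
t: 16.92
eef_pos: [515.6, 148.2, 73.4]
eef_rot: [[-0.049, 0.939, 0.34], [0.999, 0.046, 0.017], [0.001, 0.341, -0.94]]
wrist_force: [1.6, 1.4, -12.1]
width: 8.6
grip_force: 60.0
```

```bash
python3 st.py 0
```

```text
t 16.9167 r 23.75 polar -0.337 tilt -0.348 dy 0.6 w 8.64 g 60.0 Ftool [ 1.3 -2.6 12. ] M [0.78 0.18 0.05]
```

{"api": "drive_tool", "payload": {
  "motion": [
    {"xyz":[0,0,0],"angular":[0,0,0],"jaw":0.22},
    {"xyz":[0,0,0],"angular":[0,0,0],"jaw":0.22},
    {"xyz":[0,0,0],"angular":[0,0,0],"jaw":0.22},
    {"xyz":[0,0,0],"angular":[0,0,0],"jaw":0.22}
  ]
}}

```text
t: 17.25
eef_pos: [517.9, 148.4, 75.2]
eef_rot: [[-0.049, 0.937, 0.345], [0.999, 0.046, 0.018], [0.001, 0.345, -0.938]]
wrist_force: [0.2, 0.1, -0.9]
width: 20.5
grip_force: 0.0
```

```bash
python3 st.py 0
```

```text
t 17.25 r 24.84 polar -0.224 tilt -0.353 dy 0.69 w 20.54 g 0.0 Ftool [ 0.  -0.1  0.9] M [ 0.17 -0.04 -0.02]
```

{"api": "drive_tool", "payload": {
  "motion": [
    {"xyz":[0,-0.01,-0.15],"angular":[0,0,0],"jaw":0.25},
    {"xyz":[0,-0.01,-0.35],"angular":[0,0,0],"jaw":0.25},
    {"xyz":[0,-0.01,-0.55],"angular":[0,0,0],"jaw":0.25},
    {"xyz":[0,-0.01,-0.7],"angular":[0,0,0],"jaw":0.25},
    {"xyz":[0,-0.01,-0.7],"angular":[0,0,0],"jaw":0.25}
  ]
}}

```text
t: 17.67
eef_pos: [488.9, 147.4, 157.1]
eef_rot: [[-0.05, 0.935, 0.35], [0.999, 0.046, 0.019], [0.001, 0.35, -0.937]]
wrist_force: [-0.1, 0.7, -0.0]
width: 23.4
grip_force: 0.0
```

```bash
python3 st.py 0; python3 - <<'E'
from h import *
s=arm.sense();S=(s['eef_pos'],np.array(s['eef_rot']));rel(S,([522,120,175],down(.049)));rel(([522,120,175],down(.049)),([528,25,149],down(.049)))
E
```

```text
t 17.6667 r 111.6 polar -0.314 tilt -0.358 dy 1.03 w 23.43 g 0.0 Ftool [ 0.7 -0.1 -0. ] M [ 0.21 -0.04 -0.05]
[-0.2412, 0.2994, -0.0474] [0.114, -0.0005, 0.0001]Traceback (most recent call last):
  File "<stdin>", line 2, in <module>
  File "h.py", line 25, in rel
    d=A[1].T@(B[0]-A[0]);w=Ro.from_matrix(A[1].T@B[1]).as_rotvec();print((d/120).round(4).tolist(),(w/np.pi).round(4).tolist())
              ~~~~^~~~~
TypeError: unsupported operand type(s) for -: 'list' and 'list'
```

Second leg: about 95 mm in −y, so tool x −0.79, and 26 mm down, so z +0.21.

{"api": "drive_tool", "payload": {
  "motion": [
    {"xyz":[-0.08,0.1,-0.04],"angular":[0.038,0,0],"jaw":0.25},
    {"xyz":[-0.16,0.2,-0.04],"angular":[0.076,0,0],"jaw":0.25},
    {"xyz":[-0.24,0.3,-0.047],"angular":[0.114,0,0],"jaw":0.25},
    {"xyz":[-0.24,0.3,-0.047],"angular":[0.114,0,0],"jaw":0.25}
  ]
}}

```text
t: 18.0
eef_pos: [525.8, 117.4, 167.4]
eef_rot: [[-0.046, 0.999, -0.011], [0.999, 0.046, -0.001], [-0.001, -0.011, -1.0]]
wrist_force: [1.0, 0.4, 0.1]
width: 23.5
grip_force: 0.0
```

{"api": "drive_tool", "payload": {
  "motion": [
    {"xyz":[-0.3,0.01,0],"angular":[0,0,0],"jaw":0.25},
    {"xyz":[-0.6,0.01,0.1],"angular":[0,0,0],"jaw":0.25},
    {"xyz":[-0.79,0.01,0.2],"angular":[0,0,0],"jaw":0.25},
    {"xyz":[-0.79,0.01,0.2],"angular":[0,0,0],"jaw":0.25},
    {"xyz":[-0.79,0.01,0.2],"angular":[0,0,0],"jaw":0.25}
  ]
}}

```text
t: 18.42
eef_pos: [523.7, 24.1, 143.3]
eef_rot: [[-0.046, 0.999, -0.013], [0.999, 0.046, 0.001], [0.001, -0.013, -1.0]]
wrist_force: [-0.2, 1.0, -0.6]
width: 23.3
grip_force: 0.0
```

```bash
python3 - <<'E'
from h import *
s=arm.sense();print(s['t'],s['eef_pos'])
p=eyes.camera_params('wrist');g=cv2.cvtColor(eyes.capture('wrist'),cv2.COLOR_RGB2GRAY)
# bright blobs of each switch within the row area; compare with model tip positions
def X(i,a,r):
    P,_=lp(i,a,r);return proj(p,P)
big=cv2.resize(g,None,fx=4,fy=4,interpolation=cv2.INTER_CUBIC)
for i in range(6):
    lock=i in(0,4); 
    for a in (0,.7):
        rs=np.arange(24,64,1.);v=[int(big[tuple((4*X(i,a,r)[::-1]).round().astype(int))]) for r in rs]
        print(i,a,v,'top46',X(i,a,46).round(0))
E
```

```text
18.4167 [523.70398014  24.14810885 143.29033854]
0 0 [73, 73, 68, 66, 65, 67, 70, 79, 87, 97, 117, 145, 161, 169, 170, 169, 168, 169, 169, 166, 166, 167, 168, 167, 167, 168, 169, 168, 161, 148, 106, 78, 60, 55, 58, 60, 60, 59, 57, 60] top46 [244.  48.]
0 0.7 [51, 54, 57, 57, 57, 56, 54, 57, 61, 60, 59, 58, 57, 57, 58, 57, 56, 57, 57, 55, 55, 59, 57, 55, 57, 59, 57, 57, 57, 57, 59, 56, 57, 57, 56, 57, 57, 56, 58, 57] top46 [286.  48.]
1 0 [96, 98, 94, 93, 96, 97, 109, 117, 132, 144, 148, 159, 168, 169, 170, 171, 168, 164, 159, 145, 128, 101, 77, 59, 56, 55, 56, 57, 58, 58, 56, 54, 55, 53, 54, 60, 59, 59, 60, 60] top46 [245.  82.]
1 0.7 [61, 51, 56, 58, 59, 60, 59, 57, 56, 57, 57, 56, 57, 58, 56, 56, 55, 55, 54, 57, 58, 57, 56, 57, 58, 57, 56, 56, 54, 53, 55, 56, 55, 54, 56, 57, 56, 56, 56, 55] top46 [285.  81.]
2 0 [88, 67, 51, 50, 45, 40, 38, 31, 28, 29, 34, 34, 31, 30, 32, 35, 38, 40, 43, 45, 51, 56, 56, 55, 55, 54, 54, 50, 52, 55, 52, 50, 47, 48, 50, 53, 55, 55, 53, 54] top46 [245. 114.]
2 0.7 [101, 101, 100, 102, 101, 101, 104, 107, 117, 133, 147, 154, 163, 170, 176, 179, 179, 180
[... 592 characters left out ...]
, 172, 171, 171, 171, 171, 170, 170, 169, 170, 171, 171, 172, 162, 148, 119, 90, 62, 51, 47, 48, 52, 55, 55] top46 [246. 173.]
4 0.7 [48, 44, 46, 51, 53, 53, 52, 50, 50, 51, 52, 53, 54, 50, 47, 50, 53, 52, 52, 53, 53, 52, 52, 53, 52, 52, 55, 54, 50, 48, 49, 52, 52, 53, 54, 52, 52, 53, 51, 51] top46 [283. 173.]
5 0 [147, 146, 146, 146, 146, 147, 148, 150, 156, 165, 173, 182, 188, 189, 188, 185, 179, 172, 160, 140, 115, 94, 62, 44, 31, 31, 30, 32, 34, 35, 32, 33, 37, 40, 38, 33, 31, 35, 40, 43] top46 [246. 201.]
5 0.7 [46, 50, 52, 50, 50, 51, 51, 50, 51, 51, 49, 49, 49, 48, 49, 51, 50, 49, 50, 50, 49, 47, 50, 52, 50, 48, 49, 50, 51, 49, 50, 52, 49, 49, 50, 51, 50, 49, 52, 53] top46 [283. 201.]
```

```bash
python3 -c "
from workcell import arm; print(arm.hand_in())"
```

```text
the job is handed in; nothing more can be done
None
```

I handed the job in at 18 s: the last camera check shows both locking toggles off with caps down and the four slim toggles unmoved. The caps being within 1 mm of home is inferred from the 11 N spring and an unloaded release; on the first toggle's first try the pads slid off and the lever snapped back to on, and the regrip worked.

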